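# Draw a bearing ring out from under the rack into the vee stop

### The arm

A 6-joint arm with a two-finger parallel gripper is mounted at the origin on the work surface. World frame = base frame: x ahead of the robot, y to its left, z up, the work surface at z = 0. Lengths are in m, angles in rad, forces in N, time in s.
With the tool pointing down it reaches from about 0.35 to 0.85 m from the base axis. Payload 8.1 kg.
Tool frame: the origin (TCP) lies at the centre of the arm's flange, where the gripper is bolted on; the fingertips stand 186 mm ahead of it and the grasp point (between the pads) lies 167 mm ahead of it (robot.grasp_offset is the distance from the TCP to the grasp point, in m); z points along the fingers, y is the line along which they close (so a half turn about z gives the same grasp; the last joint's range is limited). The gripper opens to 93 mm and grips with 3 to 60 N. Pads are 15 mm wide; open, the fingers measure 128 mm over their backs; the gripper's body (75 mm by 188 mm) begins 65 mm behind the grasp point.
Start: joints at [1.146, 0.13, 1.488, -0, 1.523, -0.085], TCP at [0.2, 0.566, 0.405] pointing down, gripper open.
Joint ranges: [-2.96, 2.96], [-0.89, 2.26], [0.02, 2.5], [-1.34, 4.48], [0, 2.73], [-2.66, 2.66]. Speed limits (rad/s): [2.39, 2.39, 2.79, 3.14, 3.14, 3.14].

### API

Orientations are given as a rotation vector (axis times angle).
In Python, from plant import robot gives the robot as it stands.
- The arm moves only by the tool drive_tool, never from a script. Its argument "moves" is one flat list of numbers, 7 for each row, row after row: the finger opening in mm, from 0 to 93, then the shift along the tool's x, y, z in mm, then the turn, a rotation vector about the tool's x, y, z in degrees. A call has 1 to 8 rows; each row shifts and turns the commanded pose from where the row before left it, along the tool's axes as they then stand; what a row does not reach is not made up. A row lasts 1/10 s, in which the tool goes at most 50 mm and 8.59 degrees, less where a joint would pass 70% of its speed; a pose out of reach is approached as far as the arm can. A call is refused whole if a number of a shift passes 50 or a number of a turn 8.59, either way. A call with a gripper value outside its range is refused whole. The fingers move at their own pace and stop on an object; "grip_force" is the grip in N (left out, the last holds). Time passes only in rows, so rows that do not move let the fingers close. It gives the time, the measured TCP pose, the force, the opening and the grip force at its end, in the units of the state.
- robot.read_state(): the state, without advancing time (a new reading comes with each control period).
- robot.read_camera(name): name is "scene" or "top" or "wrist"; returns a dict with "color" (480x640x3 uint8, red, green, blue), "depth" (480x640 float32, m along the optical axis (not along the pixel's ray), 0 where there is no reading), "mtx" (3x3 intrinsics, pixels), "R" (3x3) and "t" (3): a world point X has camera coordinates R X + t. Camera axes: x right, y down, z forward; pixel columns grow to the right and rows downward; lengths in m; the calibration is good to about 2 mm. A picture is of the moment at which its call begins.
- robot.close_job(): hands the job in; it is judged then, once.
The state is a dict: "t": time; "q": joint angles; "dq": joint speeds; "joint_torque": joint torques, N m; "tool_pos": TCP position; "orientation": TCP orientation; "force": force on the tool from outside, world axes, zero at the start; "wrist_torque": the same for the moment, N m; "opening": finger opening in m; "gripper_force": force on a finger pad.
Only numpy, scipy, OpenCV 4.12 (cv2) and the standard library are available. Lean on these libraries where they do the work, as an engineer would, in place of code of your own. Each camera call takes 0.05 s, during which the arm holds its last target. There are 200 camera calls.

### The job

Pick up the wooden-handled draw hook, reach its prong under the wire rack into the hole of the steel ring, and with the hook alone (no fingers on the ring) drag the ring along the bench into the vee stop. Draw it snugly home against both cheeks with a steady pull of about 12 N for a second, never more than 16 N, then unhook it without pulling the ring away and lay the hook flat on the bench where it lay at first, well clear of ring and stop. Leave the disc, the spray can and the wrench where they are.

Things in the scene. Friction and masses are not known exactly. Their poses are not given: they have to be found in the camera images.
- hook: Telescopic draw hook, 0.16 kg. Wooden handle 80 (its x) x 26 (y) x 40 mm high, flat on its underside; origin = centre of that underside, z up. A 6 mm steel rod leaves its front (+x) at height 36 mm and turns down as a round 6 mm prong ending at height 10 mm. The prong stands 187 to 201 mm ahead of the origin: stiffly clamped, differs each time, not measured. Grip 15 mm ahead of the origin.
- ring: Loose plain steel ring lying flat on the bench under the rack: outside 64 mm, hole 40 mm right through, 24 mm high, 0.27 to 0.53 kg. Origin = centre of its underside. Dragging it takes a few newtons.
- vee: Aluminium vee stop bolted to the bench before the rack, rigid, 16 mm high. Two straight cheeks, each 35 degrees off its x axis, open towards its +x (to the rack), bridged at the near end; bare bench between. Footprint x -47 to +9, y -55 to +55 mm. Origin = where the ring's centre lies on the bench when it touches both cheeks; draw the ring in along -x.
- rack: Low wire rack fixed to the bench, 336 mm wide, 200 deep. Origin on the bench under the middle of the front edge, x into the rack. Open front and back; 16 mm posts at the corners; 8 mm wires along y at x = 6, 54, 102, 150, 194 mm, undersides 97 mm up; stock on top reaches 160 mm. Ring and disc lie under it, centres 15 to 50 mm behind the front edge, one left and one right of the middle.
- disc: Loose solid steel disc without a hole, 44 mm across, 20 mm high, also under the rack, origin = centre of its underside. Bystander: leave alone.
- spray: Loose blue can standing on the bench, 52 mm across, 130 mm high, origin = centre of its underside. Bystander: leave alone.
- wrench: Loose steel wrench 160 mm long lying on the bench to one side, along its x. Bystander: leave alone.
Mind the look-alikes: they are no part of the job. Of the things shaped like the hook, the wooden one is meant.

How it is judged:
By the outcome, as a careful person would: the job done as asked, in the order asked, and still so for the second after the job is handed in, with the robot touching nothing.
It also fails if it takes over 70 s, if anything falls off the work surface, if the arm or the gripper's body presses on something with over 40 N, if the wrist force passes 120 N, or if a joint passes its speed limit or range.

## Working session

There is one attempt and no reset: what is moved stays moved. The work goes in short steps, Python scripts to look and compute and a tool call to move; the robot and the scene stay as the last step left them, time stands still between calls to the robot, and variables do not carry over. Pictures are saved under pics/ and viewed, at most 10 in all, crops included, and the job is handed in when it is done.

Besides the shell and the picture viewer there is one more tool, called after "Emit:" as name(argument=value, ...), one argument or row to a line, values as JSON. drive_tool: Moves the arm, as the interface text tells. Its arguments: {"type":"object","properties":{"moves":{"type":"array","items":{"type":"number"}},"grip_force":{"type":"number"}},"required":["moves"]}

```bash
ls; mkdir -p pics
python3 - <<'E'
from plant import robot
import cv2,numpy as np,pickle
print(robot.read_state())
for n in("scene","top"):
    c=robot.read_camera(n);pickle.dump(c,open(f"pics/{n}.pkl","wb"))
    cv2.imwrite(f"pics/{n}1.png",c["color"][:,:,::-1]);print(n,c["mtx"],c["R"],c["t"])
E
```

```text
pics
{'t': 0.0, 'q': array([ 1.14558550e+00,  1.31141328e-01,  1.48929171e+00, -8.09047568e-06,
        1.52303925e+00, -8.53623288e-02]), 'dq': array([-6.06858426e-05,  1.45555419e-03,  1.70899561e-04,  5.56352366e-05,
       -2.16731170e-03,  2.04659324e-04]), 'joint_torque': array([ 6.12098193e-04, -5.59862137e+01, -4.91744936e+01,  7.67344935e-02,
        3.60621780e-02, -1.53671253e-04]), 'tool_pos': array([0.19986515, 0.56547566, 0.40369217]), 'orientation': array([-5.31187693e-01, -3.09588483e+00,  2.85961153e-03]), 'force': array([ 0.05466882, -0.125377  ,  0.33039084]), 'wrist_torque': array([-0.02213961,  0.0163657 , -0.02799071]), 'gripper_force': 0.0, 'opening': 0.09292552756912793}
scene [[527.17039256   0.         320.01514117]
 [  0.         527.17039256 236.65211553]
 [  0.           0.           1.        ]] [[ 0.77159172  0.63608389 -0.00659608]
 [ 0.40205669 -0.49569167 -0.76983127]
 [-0.49294689  0.59134343 -0.63821337]] [-0.36883587 -0.09068089  1.28081273]
top [[529.33922333   0.         319.72263681]
 [  0.         529.33922333 241.5716105 ]
 [  0.           0.           1.        ]] [[-0.00631847 -0.99997072  0.00431637]
 [-0.99599143  0.00590806 -0.08925341]
 [ 0.0892253  -0.00486301 -0.9959996 ]] [0.06514097 0.42297401 0.98839721]
```

View pics/scene1.png

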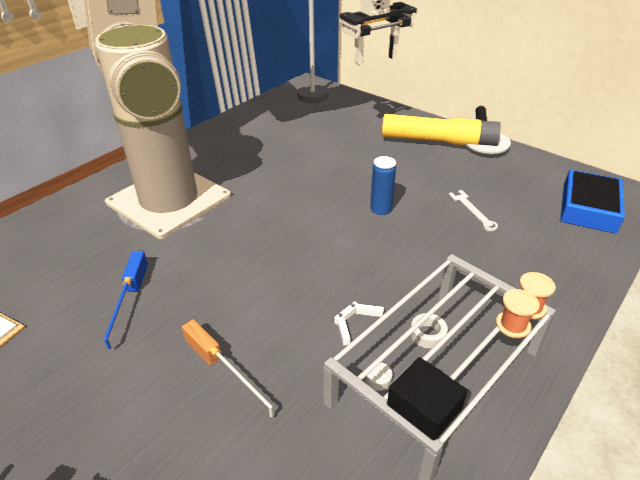

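View pics/top1.png

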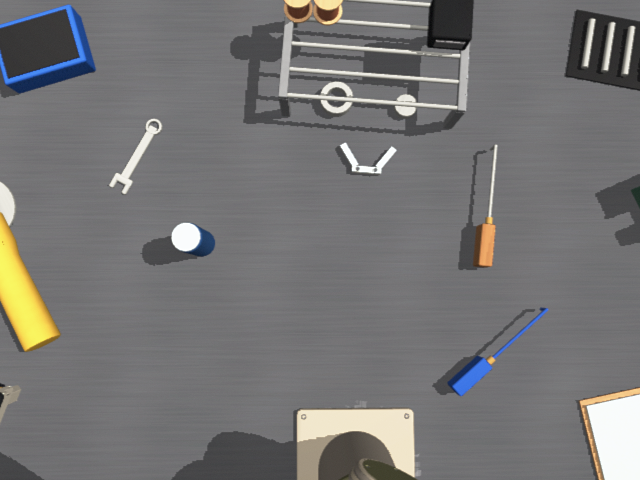

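The top view shows the wooden hook with its handle at (486,245) and prong near (494,148). The ring is at (337,97), the disc at (405,105), the vee around (367,165), and the blue look-alike at (472,375). Next I measure with depth-based height slices.

```bash
cat > h.py <<'E'
import numpy as np,cv2
def cloud(c):
    v,u=np.mgrid[0:480,0:640]; d=c["depth"]
    P=np.stack([(u-c["mtx"][0,2])/c["mtx"][0,0]*d,(v-c["mtx"][1,2])/c["mtx"][1,1]*d,d],-1)
    W=(P-c["t"])@c["R"]; W[d==0]=np.nan; return W
def ray(c,uv,z):
    uv=np.atleast_2d(uv).astype(float)
    r=np.c_[uv,np.ones(len(uv))]@np.linalg.inv(c["mtx"]).T@c["R"]; o=-c["R"].T@c["t"]
    return o+r*((z-o[2])/r[:,2])[:,None]
def circ(P):
    s=np.linalg.lstsq(np.c_[2*P,np.ones(len(P))],(P**2).sum(1),rcond=None)[0]
    return s[:2],np.sqrt(s[2]+s[:2]@s[:2])
E
python3 - <<'E'
import pickle
from h import *
c=pickle.load(open("pics/top.pkl","rb"));W=cloud(c);col=c["color"].astype(int)
def roi(u0,u1,v0,v1):
    m=np.zeros((480,640),bool);m[v0:v1,u0:u1]=1;return m
print("bench z",np.nanmedian(W[300:340,300:400,2]))
for n,R,z0,z1 in(("ring",roi(312,362,75,120),.012,.036),("disc",roi(390,422,90,122),.010,.034),("vee",roi(330,405,135,185),.008,.03)):
    m=R&(W[...,2]>z0)&(W[...,2]<z1)&(col.min(2)>120); P=W[m]; print(n,m.sum(),np.median(P[:,2]),P[:,:2].mean(0),P.min(0),P.max(0))
# bright mask, ascii for ring, vee
hsv=cv2.cvtColor(c["color"],cv2.COLOR_RGB2HSV)
m=roi(470,505,215,275)&(hsv[...,1]>120)&(hsv[...,0]<20)&(hsv[...,2]>90)
k=cv2.minAreaRect(np.argwhere(m)[:,::-1].astype(np.float32));print("handle",k);print(ray(c,cv2.boxPoints(k),.04))
m=roi(484,502,140,214)&(col.min(2)>110)
for v in range(140,216,6):
    u=np.where(m[v])[0]; 
    if len(u): print(v,u.min(),u.max(),ray(c,[[u.mean(),v]],.036)[0,:2])
im=c["color"][60:190,270:430]
o=cv2.resize(im,None,fx=5,fy=5,interpolation=cv2.INTER_CUBIC)[:600];cv2.imwrite("pics/crop.png",o[:,:,::-1])
m=(col.min(2)>130)
for v in range(135,180): print(v,''.join('#' if x else '.' for x in m[v,332:402]))
E
```

```text
bench z -0.00012294073952109498
ring 443 0.024033924812664108 [0.70454256 0.02896304] [ 0.67366087 -0.0019601   0.01219059] [0.73521588 0.05838429 0.02998541]
disc 281 0.020506564722682724 [ 0.68856391 -0.10598849] [ 0.66786204 -0.12680535  0.01368346] [ 0.71211995 -0.08506898  0.02484927]
vee 501 0.01602082252913917 [ 0.5800883  -0.02887181] [ 0.55583218 -0.08526256  0.00853051] [0.61564242 0.02203107 0.02224491]
handle ((486.557373046875, 241.3688201904297), (13.851970672607422, 49.34197998046875), 5.19442892074585)
[[ 0.37545669 -0.22997843  0.04      ]
 [ 0.46742399 -0.24138809  0.04      ]
 [ 0.46490811 -0.26717785  0.04      ]
 [ 0.37297087 -0.25555444  0.04      ]]
140 485 501 [ 0.61417409 -0.26958759]
146 484 501 [ 0.60251762 -0.26740154]
152 487 501 [ 0.59086143 -0.26984473]
158 484 501 [ 0.5792586  -0.26663183]
164 484 501 [ 0.56766549 -0.26616432]
170 484 501 [ 0.55609507 -0.26592112]
176 484 501 [ 0.54455023 -0.26534375]
182 484 501 [ 0.53302672 -0.26521333]
188 484 501 [ 0.52152775 -0.26491618]
194 484 501 [ 0.51004989 -0.26506449]
200 484 501 [ 0.49860108 -0.26421263]
2
[... 2749 characters left out ...]
#####....................
171 ....................##############################....................
172 ...........................#######################....................
173 .......................................###.#######....................
174 ......................................................................
175 ......................................................................
176 ......................................................................
177 ......................................................................
178 ......................................................................
179 ......................................................................
```

View pics/crop.png

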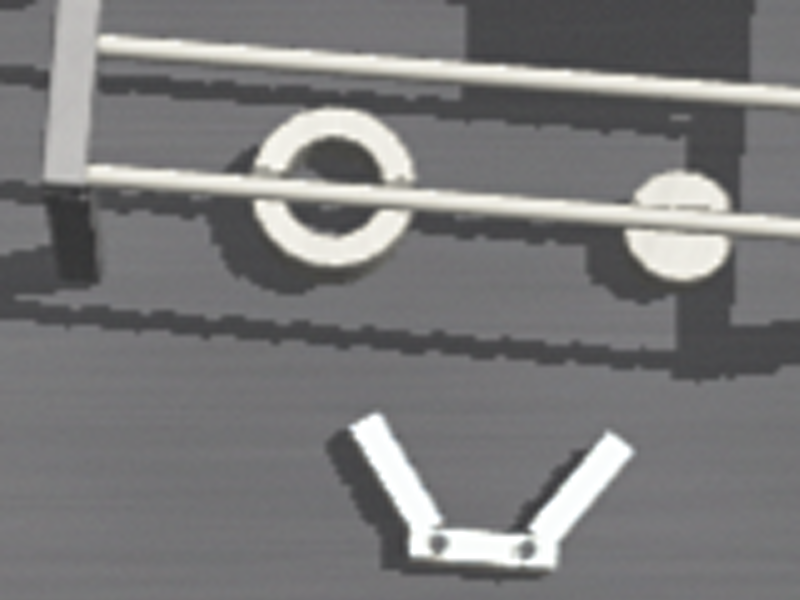

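The crop confirms the ring at crop (335,187) with a clear hole, the disc at (680,226), and the vee centred near (482,500). I'll refine the vee and hook poses.

```bash
cat > m.py <<'E'
import pickle
from h import *
from scipy.spatial.transform import Rotation as Ro
from plant import robot
c=pickle.load(open("pics/top.pkl","rb"));W=cloud(c);col=c["color"].astype(int)
m=col.min(2)>130
def fit(P): return cv2.fitLine(P[:,:2].astype(np.float32),cv2.DIST_HUBER,0,.01,.01).ravel()
L=ray(c,[[np.where(m[v,332:370])[0].max()+332+.5,v] for v in range(147,164)],.016)
R=ray(c,[[np.where(m[v,370:402])[0].min()+370-.5,v] for v in range(151,165)],.016)
l,r=fit(L),fit(R)
l[:2]*=np.sign(l[0]);r[:2]*=np.sign(r[0])
ax=l[:2]+r[:2];ax/=np.linalg.norm(ax)
nl=np.array([l[1],-l[0]]);nr=np.array([-r[1],r[0]])
o=np.linalg.solve(np.array([nl,nr]),[nl@l[2:]+.032,nr@r[2:]+.032])
print("vee",o,"yaw",np.degrees(np.arctan2(ax[1],ax[0])),"cheek angles",np.degrees(np.arctan2([l[1],r[1]],[l[0],r[0]])))
sel=(W[...,1]<-.21)&(W[...,1]>-.30)&(W[...,0]>.33)&(W[...,0]<.65)&(W[...,2]>.02)&(W[...,2]<.05)
P=W[sel];print("hook n",len(P),P.min(0),P.max(0))
for x in np.arange(.36,.64,.02):
    q=P[(P[:,0]>=x)&(P[:,0]<x+.02)]
    if len(q):print(round(x,2),len(q),q.mean(0).round(4),np.ptp(q[:,1]).round(4))
vv,uu=np.where(sel);i=np.argsort(vv)[:6];print(np.c_[uu,vv][i],W[sel][i].round(4))
for v in range(143,152):print(v,col[v,486:503].sum(1)//3)
s=robot.read_state();print(Ro.from_rotvec(s["orientation"]).as_matrix().round(4))
E
python3 m.py
```

```text
vee [ 0.60673857 -0.03248531] yaw -4.7638354 cheek angles [ 29.989098 -39.51677 ]
hook n 999 [ 0.37408581 -0.27364988  0.02008818] [ 0.60597183 -0.23092037  0.04816197]
0.36 57 [ 0.3772 -0.2432  0.0373] 0.0245
0.38 167 [ 0.39   -0.2431  0.0386] 0.0281
0.4 180 [ 0.4098 -0.2451  0.0382] 0.0274
0.42 177 [ 0.4302 -0.2478  0.0385] 0.0272
0.44 143 [ 0.4487 -0.2498  0.0382] 0.0263
0.46 47 [ 0.468  -0.2537  0.0395] 0.013
0.48 34 [ 0.4895 -0.2572  0.0382] 0.0078
0.5 37 [ 0.5095 -0.2596  0.0384] 0.0059
0.52 35 [ 0.53   -0.2622  0.0382] 0.0075
0.54 35 [ 0.5502 -0.2645  0.0387] 0.0072
0.56 34 [ 0.5705 -0.2672  0.038 ] 0.0077
0.58 36 [ 0.5904 -0.2694  0.0387] 0.0071
0.6 17 [ 0.603  -0.2705  0.0321] 0.0052
[[495 144]
 [493 145]
 [494 145]
 [495 145]
 [496 145]
 [492 146]] [[ 0.606  -0.2718  0.0375]
 [ 0.6052 -0.2694  0.0332]
 [ 0.6041 -0.2699  0.0373]
 [ 0.6038 -0.2714  0.0383]
 [ 0.604  -0.2736  0.0374]
 [ 0.6048 -0.2693  0.0275]]
143 [116 115 116 115 116 117 116 116 115 117 115 114 116 115 118 117 117]
144 [116 116 116 115 116 115 115 112 116 148 151 124 115 115 117 117 118]
145 [114 113 113 114 114 115 113 100 138 214 237 165 117 115 115 117 116]
146 [112 114 113 115 113 113 100  86 142 226 240 167 116 114 114 113 114]
147 [112 112 112 113 110  96  81  78 147 222 215 148 113 112 115 112 114]
148 [114 114 114 112  94  78  67  82 159 225 209 143 114 113 114 114 113]
149 [115 114 113 101  81  71  72  92 177 233 209 141 116 116 117 115 114]
150 [111 115 115 113  96  94 109 114 186 236 196 133 114 115 115 116 117]
151 [ 83 106 113 114 112 109 111 115 193 238 192 128 112 113 115 114 113]
[[-9.428e-01  3.333e-01 -7.000e-04]
 [ 3.333e-01  9.428e-01 -1.500e-03]
 [ 2.000e-04 -1.600e-03 -1.000e+00]]
```

Emit:
drive_tool(
  moves=[93,-20,-20,0,0,0,-6.1,93,-33,-34,0,0,0,-6.1,93,-33,-36,0,0,0,0,93,-33,-36,0,0,0,0,93,-33,-36,0,0,0,0,93,-33,-36,0,0,0,0,93,-33,-36,0,0,0,0,93,-33,-36,0,0,0,0],
)

```text
t: 0.9
tool_pos: [0.406, 0.2583, 0.4045]
orientation: [-0.199, -3.135, 0.0]
force: [0.3, 0.6, -0.2]
opening: 0.0933
gripper_force: 0.0
```

Emit:
drive_tool(
  moves=[93,-10,-46,0,0,0,0,93,-10,-46,0,0,0,0,93,-10,-46,0,0,0,0,93,-10,-46,0,0,0,0,93,-10,-46,0,0,0,0,93,-10,-46,0,0,0,0,93,-10,-46,0,0,0,0,93,-10,-46,0,0,0,0],
)

```text
t: 1.7
tool_pos: [0.4378, -0.1169, 0.4046]
orientation: [0.199, 3.135, 0.0]
force: [1.1, 0.5, -0.1]
opening: 0.0929
gripper_force: 0.0
```

```bash
cat > d.py <<'E'
import sys,numpy as np
from scipy.spatial.transform import Rotation as Ro
from plant import robot
def delta(x,y,z,yaw):  # grasp-point target, yaw of hook x (deg); tool x = -hook x
    s=robot.read_state();R=Ro.from_rotvec(s["orientation"]);a=np.radians(yaw)
    T=Ro.from_matrix(np.array([[-np.cos(a),-np.sin(a),0],[-np.sin(a),np.cos(a),0],[0,0,-1.]]).T)
    T=Ro.from_matrix(np.column_stack([[-np.cos(a),-np.sin(a),0],[-np.sin(a),np.cos(a),0],[0,0,-1]]))
    t=np.array([x,y,z+.167])
    print("t",s["t"].round(2),"tcp",s["tool_pos"].round(4),"F",s["force"].round(2),"open",s["opening"].round(4),"gf",round(s["gripper_force"],1))
    print("shift mm (tool now)",(R.inv().apply(t-s["tool_pos"])*1e3).round(1)," (tool at target)",(T.inv().apply(t-s["tool_pos"])*1e3).round(1),"turn deg",np.degrees((R.inv()*T).as_rotvec()).round(2))
if __name__=="__main__":delta(*map(float,sys.argv[1:5]))
E
python3 d.py .4304 -.2478 .10 -7.3
```

```text
Traceback (most recent call last):
  File "d.py", line 11, in <module>
    if __name__=="__main__":delta(*map(float,sys.argv[1:5]))
                            ~~~~~^^^^^^^^^^^^^^^^^^^^^^^^^^^
  File "d.py", line 9, in delta
    print("t",s["t"].round(2),"tcp",s["tool_pos"].round(4),"F",s["force"].round(2),"open",s["opening"].round(4),"gf",round(s["gripper_force"],1))
              ^^^^^^^^^^^^
AttributeError: 'float' object has no attribute 'round'
```

```bash
sed -i '/\]\]).T)/d;/0,0,-1.\]\])/d; s/s\["t"\].round(2)/round(s["t"],2)/; s/s\["opening"\].round(4)/round(s["opening"],4)/' d.py; python3 d.py .4304 -.2478 .10 -7.3
```

```text
t 1.7 tcp [ 0.4378 -0.1169  0.4046] F [ 1.08  0.5  -0.14] open 0.0929 gf 0.0
shift mm (tool now) [  -9.2 -130.8  137.5]  (tool at target) [  -9.3 -130.8  137.6] turn deg [0.01 0.   0.02]
```

Emit:
drive_tool(
  moves=[93,-2,-40,5,0,0,0,93,-3,-40,20,0,0,0,93,-2,-30,30,0,0,0,93,-2,-20,35,0,0,0,93,0,0,40,0,0,0,93,0,0,0,0,0,0],
)

```text
t: 2.3
tool_pos: [0.4281, -0.244, 0.2685]
orientation: [-0.201, -3.125, -0.01]
force: [-1.6, 0.3, -0.3]
opening: 0.0927
gripper_force: 0.0
```

```bash
python3 d.py .4304 -.2478 .024 -7.3
python3 - <<'E'
from plant import robot
from h import *
c=robot.read_camera("wrist");cv2.imwrite("pics/w1.png",c["color"][:,:,::-1])
import pickle;pickle.dump(c,open("pics/w1.pkl","wb"));W=cloud(c)
P=W[(W[...,2]>.025)&(W[...,2]<.05)&(abs(W[...,0]-.5)<.16)&(abs(W[...,1]+.25)<.06)]
print(len(P),P.min(0),P.max(0))
for x in np.arange(.36,.64,.02):
    q=P[(P[:,0]>=x)&(P[:,0]<x+.02)]
    if len(q):print(round(x,2),len(q),q.mean(0).round(4),np.ptp(q[:,1]).round(4))
E
```

```text
t 2.3 tcp [ 0.4281 -0.244   0.2685] F [-1.6   0.3  -0.26] open 0.0927 gf 0.0
shift mm (tool now) [-3.6 -3.9 77.5]  (tool at target) [-2.8 -3.5 77.5] turn deg [ 0.31 -0.57 -0.05]
5414 [ 0.37315806 -0.26496643  0.026709  ] [ 0.5220133  -0.23093684  0.04468632]
0.36 422 [ 0.3769 -0.2446  0.0398] 0.0259
0.38 1313 [ 0.3899 -0.245   0.0409] 0.0281
0.4 1243 [ 0.4099 -0.2474  0.0409] 0.028
0.42 1161 [ 0.43   -0.2499  0.0409] 0.0277
0.44 894 [ 0.4487 -0.2518  0.041 ] 0.0263
0.46 80 [ 0.4617 -0.2525  0.0417] 0.0126
0.48 82 [ 0.4959 -0.2578  0.0396] 0.0059
0.5 205 [ 0.5101 -0.2596  0.0394] 0.0076
0.52 14 [ 0.521  -0.26    0.0386] 0.006
```

View pics/w1.png

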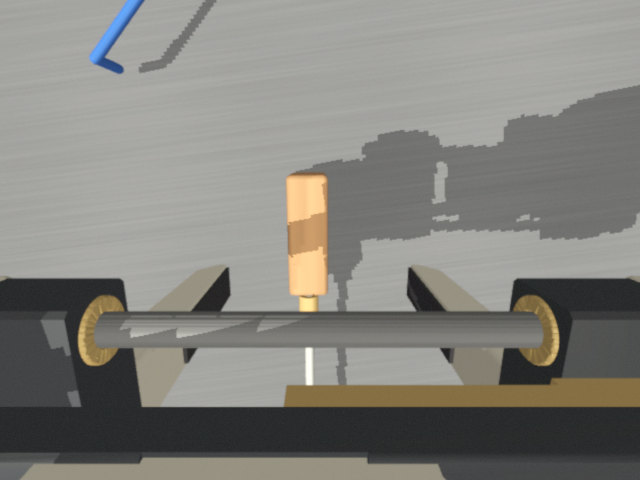

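The wrist view shows the wooden handle at (307,235), aligned with and centred between the fingers. I'll descend.

Emit:
drive_tool(
  moves=[93,-1,-2,30,0,0,0,93,0,0,25,0,0,0,93,0,0,10,0,0,0,93,0,0,0,0,0,0,93,0,0,0,0,0,0],
)

```text
t: 2.85
tool_pos: [0.4324, -0.2475, 0.2117]
orientation: [0.198, 3.133, -0.002]
force: [-0.1, 0.1, -0.0]
opening: 0.0929
gripper_force: 0.0
```

```bash
python3 d.py .4304 -.2488 .024 -7.3
```

```text
t 2.85 tcp [ 0.4324 -0.2475  0.2117] F [-0.11  0.13 -0.03] open 0.0929 gf 0.0
shift mm (tool now) [ 1.8 -1.6 20.7]  (tool at target) [ 1.8 -1.6 20.7] turn deg [-0.06  0.12  0.06]
```

Emit:
drive_tool(
  moves=[93,2,-1.5,10,0,0,0,93,0,0,10,0,0,0,93,0,0,0,0,0,0,35,0,0,0,0,0,0,20,0,0,0,0,0,0,10,0,0,0,0,0,0,10,0,0,0,0,0,0,10,0,0,0,0,0,0],
  grip_force=45,
)

```text
t: 3.65
tool_pos: [0.4294, -0.2485, 0.1899]
orientation: [0.199, 3.135, -0.0]
force: [-0.3, 0.2, 0.4]
opening: 0.0576
gripper_force: 0.0
```

Emit:
drive_tool(
  moves=[10,0,0,0,0,0,0,10,0,0,0,0,0,0,10,0,0,0,0,0,0],
  grip_force=45,
)

```text
t: 3.95
tool_pos: [0.4293, -0.2485, 0.1898]
orientation: [0.199, 3.135, -0.0]
force: [-0.5, -0.1, -0.7]
opening: 0.0334
gripper_force: 0.0
```

```bash
python3 d.py .4304 -.2488 .024 -7.3
```

```text
t 3.95 tcp [ 0.4293 -0.2485  0.1898] F [-0.47 -0.12 -0.65] open 0.0334 gf 0.0
shift mm (tool now) [-1.1 -0.2 -1.2]  (tool at target) [-1.1 -0.2 -1.2] turn deg [-0.    0.    0.03]
```

Emit:
drive_tool(
  moves=[5,0,0,0,0,0,0,5,0,0,0,0,0,0,5,0,0,0,0,0,0,5,0,0,0,0,0,0],
  grip_force=50,
)

```text
t: 4.35
tool_pos: [0.4293, -0.2485, 0.1897]
orientation: [-0.199, -3.135, 0.0]
force: [-0.3, -1.1, 0.3]
opening: 0.0258
gripper_force: 50.0
```

Emit:
drive_tool(
  moves=[5,0,0,-8,0,0,0,5,0,0,-10,0,0,0,5,0,0,-10,0,0,0,5,0,0,-4,0,0,0,5,0,0,0,0,0,0,5,0,0,0,0,0,0],
  grip_force=50,
)

```text
t: 4.95
tool_pos: [0.4293, -0.2484, 0.2218]
orientation: [0.199, 3.135, -0.0]
force: [0.2, -1.0, -1.5]
opening: 0.0254
gripper_force: 50.0
```

```bash
cat > hook.py <<'E'
from plant import robot
from h import *
c=robot.read_camera("top");W=cloud(c);s=robot.read_state()
import pickle;pickle.dump(c,open("pics/top2.pkl","wb"))
g=s["tool_pos"][:2]
P=W[(W[...,2]>.045)&(W[...,2]<.085)&(W[...,0]>g[0]+.05)&(W[...,0]<g[0]+.21)&(abs(W[...,1]-g[1])<.06)]
print(s["tool_pos"],s["force"],s["opening"],len(P),P.min(0),P.max(0))
for x in np.arange(.40,.8,.02):
    q=P[(P[:,0]>=x)&(P[:,0]<x+.02)]
    if len(q):print(round(x,2),len(q),q.mean(0).round(4),np.ptp(q[:,1]).round(4))
cv2.imwrite("pics/hk.png",cv2.resize(c["color"][60:240,330:530,::-1],None,fx=3,fy=3))
E
python3 hook.py
```

```text
[ 0.42916099 -0.24831444  0.22149084] [ 0.38134434  0.52016041 -1.75859018] 0.0255376177730026 240 [ 0.48149247 -0.27366063  0.04804758] [ 0.60574645 -0.25275851  0.07538957]
0.48 36 [ 0.4899 -0.256   0.0709] 0.0061
0.5 36 [ 0.5091 -0.2587  0.0705] 0.0079
0.52 38 [ 0.5298 -0.2615  0.0703] 0.0081
0.54 36 [ 0.5497 -0.264   0.0705] 0.0073
0.56 39 [ 0.5703 -0.2668  0.07  ] 0.0093
0.58 33 [ 0.5902 -0.2689  0.071 ] 0.0089
0.6 22 [ 0.6024 -0.2701  0.0632] 0.0059
```

View pics/hk.png

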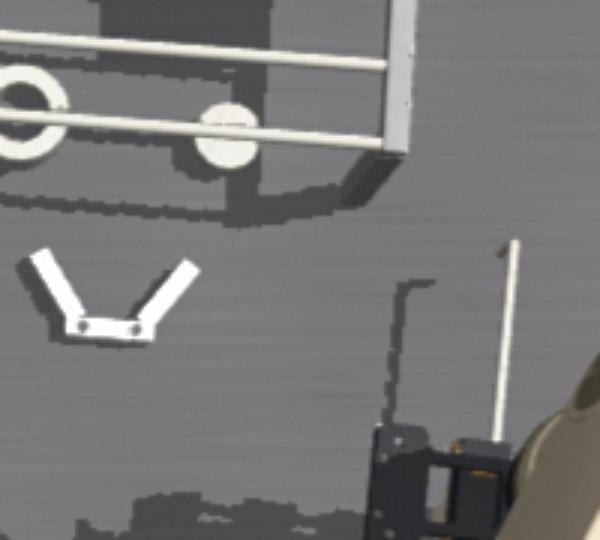

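The picture shows the hook held level, with its prong at about (0.603,-0.271). I'll move it across in front of the rack.

Emit:
drive_tool(
  moves=[5,0,15,0,0,0,-1.3,5,2,30,0,0,0,-1.3,5,4,45,0,0,0,0,5,4,45,0,0,0,0,5,4,45,0,0,0,0,5,4,45,0,0,0,0,5,4,40,0,0,0,0,5,2,20,0,0,0,0],
)

```text
t: 5.8
tool_pos: [0.4288, 0.0409, 0.2212]
orientation: [-0.123, -3.138, -0.002]
force: [-0.3, -0.1, -1.1]
opening: 0.0257
gripper_force: 50.0
```

Emit:
drive_tool(
  moves=[5,0,5,0,0,0,0,5,0,0,0,0,0,0,5,0,0,0,0,0,0],
)

```text
t: 6.1
tool_pos: [0.4302, 0.0421, 0.2215]
orientation: [-0.127, -3.139, 0.001]
force: [0.3, 0.0, -1.6]
opening: 0.0257
gripper_force: 50.0
```

```bash
python3 d.py .5296 .0437 .0548 -4.7;python3 hook.py
python3 - <<'E'
import pickle
from h import *
c=pickle.load(open("pics/top2.pkl","rb"));W=cloud(c)
u=W[75:120,312:362].reshape(-1,3);k=c["color"][75:120,312:362].min(2).ravel()>120
P=u[k&(u[:,2]>.016)&(u[:,2]<.032)];print(len(P),(P.min(0)+P.max(0))/2)
h=cv2.convexHull(P[:,:2].astype(np.float32));print(circ(h[:,0].astype(float)),cv2.minEnclosingCircle(h))
E
```

```text
t 6.1 tcp [0.4302 0.0421 0.2215] F [ 0.33  0.05 -1.64] open 0.0257 gf 50.0
shift mm (tool now) [-98.9   9.7  -0.3]  (tool at target) [-98.9   9.8  -0.3] turn deg [-0.02 -0.02  0.05]
[0.43031348 0.04176311 0.22158872] [-0.56592445 -0.23450298 -2.15698736] 0.026064598290058177 80 [0.56250617 0.02431199 0.06637183] [0.60850434 0.03216861 0.07389995]
0.56 32 [0.5714 0.0297 0.0704] 0.0057
0.58 33 [0.5902 0.0281 0.0703] 0.0059
0.6 15 [0.6035 0.0268 0.0699] 0.0056
444 [0.70478016 0.02812758 0.0230571 ]
(array([0.70459687, 0.0289127 ]), np.float64(0.031342335098784875)) ((0.7047579884529114, 0.028873737901449203), 0.031927336007356644)
```

Emit:
drive_tool(
  moves=[5,-10,1,0,0,0,0,5,-20,2,0,0,0,0,5,-20,2,0,0,0,0,5,-20,2,0,0,0,0,5,-18,2,0,0,0,0,5,-10,1,0,0,0,0,5,0,0,0,0,0,0,5,0,0,0,0,0,0],
)

```text
t: 6.95
tool_pos: [0.5286, 0.0441, 0.2213]
orientation: [-0.129, -3.138, 0.0]
force: [0.5, -0.6, -2.6]
opening: 0.0257
gripper_force: 50.0
```

```bash
python3 d.py .5296 .0447 .026 -4.7;python3 hook.py
```

```text
t 6.95 tcp [0.5286 0.0441 0.2213] F [ 0.45 -0.56 -2.64] open 0.0257 gf 50.0
shift mm (tool now) [-1.   0.7 28.3]  (tool at target) [-1.   0.7 28.3] turn deg [-0.01 -0.07 -0.  ]Traceback (most recent call last):
  File "hook.py", line 7, in <module>
    print(s["tool_pos"],s["force"],s["opening"],len(P),P.min(0),P.max(0))
                                                       ~~~~~^^^
    return umr_minimum(a, axis, None, out, keepdims, initial, where)
ValueError: zero-size array to reduction operation minimum which has no identity
```

View pics/hk.png

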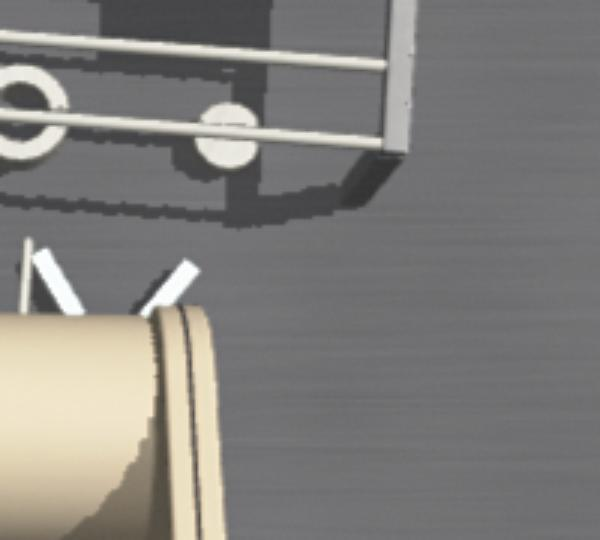

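That picture is stale: it was taken before the reach. I'll take the scene view now.

Run:
```python
from plant import robot
import cv2,numpy as np
a=robot.read_camera("scene")["color"][270:400,320:480,::-1]
b=robot.read_camera("top")["color"][60:190,270:430,::-1]
cv2.imwrite("pics/s2.png",np.hstack([cv2.resize(x,None,fx=2.5,fy=2.5,interpolation=2) for x in(a,b)]))
```

```text
(no output)
```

View pics/s2.png

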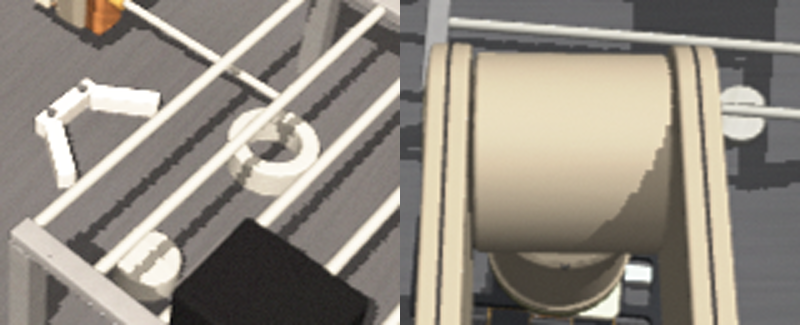

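The scene view shows the rod running under the second wire to the ring hole, at about (275,100). I'll lower the prong gently.

Emit:
drive_tool(
  moves=[5,0,0,8,0,0,0,5,0,0,8,0,0,0,5,0,0,6,0,0,0,5,0,0,4,0,0,0,5,0,0,2,0,0,0,5,0,0,0,0,0,0,5,0,0,0,0,0,0],
)

```text
t: 7.8
tool_pos: [0.529, 0.0444, 0.1939]
orientation: [0.128, 3.139, -0.0]
force: [-0.1, -0.5, -1.6]
opening: 0.0259
gripper_force: 50.0
```

```bash
python3 d.py .5296 .0447 .026 -4.7
```

```text
t 7.8 tcp [0.529  0.0444 0.1939] F [-0.13 -0.5  -1.59] open 0.0259 gf 50.0
shift mm (tool now) [-0.6  0.3  0.9]  (tool at target) [-0.6  0.3  0.9] turn deg [-0.    0.01  0.03]
```

Emit:
drive_tool(
  moves=[5,1.8,-3.6,1,0,0,0,5,1.8,-3.6,0,0,0,0,5,1.4,-2.6,0,0,0,0,5,0.9,-1.8,0,0,0,0,5,0.9,-1.8,0,0,0,0,5,0.9,-1.8,0,0,0,0,5,0.9,-1.8,0,0,0,0,5,0.9,-1.8,0,0,0,0],
)

```text
t: 8.6
tool_pos: [0.5179, 0.0265, 0.1928]
orientation: [0.127, 3.139, 0.0]
force: [0.9, 2.3, -1.4]
opening: 0.0254
gripper_force: 50.0
```

Emit:
drive_tool(
  moves=[5,0.9,-1.8,0,0,0,0,5,0.9,-1.8,0,0,0,0,5,0.9,-1.8,0,0,0,0,5,0.9,-1.8,0,0,0,0,5,0.9,-1.8,0,0,0,0,5,0.9,-1.8,0,0,0,0,5,0.9,-1.8,0,0,0,0,5,0.9,-1.8,0,0,0,0],
)

```text
t: 9.4
tool_pos: [0.5094, 0.0125, 0.1928]
orientation: [0.128, 3.139, 0.0]
force: [0.9, 2.0, -0.1]
opening: 0.026
gripper_force: 50.0
```

```bash
cat > v.py <<'E'
# prong and ring in vee frame, mm
from plant import robot
import pickle
from h import *
o=np.array([.60674,-.03249]);a=np.radians(-4.76);A=np.array([[np.cos(a),-np.sin(a)],[np.sin(a),np.cos(a)]])
s=robot.read_state();p=s["tool_pos"][:2]+.1757*np.array([np.cos(np.radians(-4.9)),np.sin(np.radians(-4.9))])
print("t",round(s["t"],2),"prong",((p-o)@A*1e3).round(1),"z",s["tool_pos"][2].round(4),"F vee",(s["force"][:2]@A).round(2),"Fz",s["force"][2].round(2),"tz",s["wrist_torque"].round(2))
for n in("scene","top"):
    c=robot.read_camera(n);pickle.dump(c,open(f"pics/{n}n.pkl","wb"));W=cloud(c)
    V=(W[...,:2]-o)@A*1e3;z=W[...,2]
    m=(z>.019)&(z<.03)&(abs(V[...,0]-40)<90)&(V[...,1]>-40)&(V[...,1]<110)&(c["color"].min(2)>120)
    P=V[m]
    if len(P)>80:
        k,(ctr),r=0,*cv2.minEnclosingCircle(P.astype(np.float32));print(n,len(P),"ring",np.round(ctr,1),round(r,1),"lsq",[np.round(i,1) for i in circ(cv2.convexHull(P.astype(np.float32))[:,0].astype(float))])
E
python3 v.py
```

```text
t 9.4 prong [75.  36.4] z 0.1928 F vee [0.69 2.02] Fz -0.07 tz [ 0.38 -0.22  0.36]
scene 459 ring [34.9 24.7] 87.6 lsq [array([33.2, 29.8]), np.float64(79.9)]
top 206 ring [84.3 51.5] 31.3 lsq [array([83.6, 51.7]), np.float64(31.0)]
```

The hook has the ring: the ring centre is about 17 mm behind the prong, with a drag of about 2 N. Continuing.

Emit:
drive_tool(
  moves=[5,1.4,-2.7,0,0,0,0,5,1.8,-3.6,0,0,0,0,5,1.8,-3.6,0,0,0,0,5,1.8,-3.6,0,0,0,0,5,1.8,-3.6,0,0,0,0,5,1.8,-3.6,0,0,0,0,5,1.8,-3.6,0,0,0,0,5,1.8,-3.6,0,0,0,0],
)

```text
t: 10.3
tool_pos: [0.4931, -0.0143, 0.1927]
orientation: [0.128, 3.139, 0.0]
force: [1.3, 1.8, -1.1]
opening: 0.0258
gripper_force: 50.0
```

Emit:
drive_tool(
  moves=[5,1.8,-3.6,0,0,0,0,5,1.8,-3.6,0,0,0,0,5,1.8,-3.6,0,0,0,0,5,1.8,-3.6,0,0,0,0,5,1.8,-3.6,0,0,0,0,5,1,-2,0,0,0,0],
)

```text
t: 10.9
tool_pos: [0.4815, -0.0334, 0.1927]
orientation: [-0.128, -3.139, 0.0]
force: [1.2, 2.5, -0.7]
opening: 0.0259
gripper_force: 50.0
```

```bash
python3 v.py
```

```text
t 10.9 prong [ 50.9 -11.7] z 0.1927 F vee [0.99 2.61] Fz -0.71 tz [ 0.4  -0.22  0.38]
scene 466 ring [22.8 -3.5] 68.6 lsq [array([21.3,  2.1]), np.float64(62.5)]
top 270 ring [36.8 12.9] 54.0 lsq [array([34.5,  9.8]), np.float64(49.2)]
```

Emit:
drive_tool(
  moves=[5,2,1,0,0,0,0,5,3,1.8,0,0,0,0,5,3,1.8,0,0,0,0,5,3,1.8,0,0,0,0,5,3,1.6,0,0,0,0,5,3,1,0,0,0,0,5,3,0.5,0,0,0,0,5,3,0,0,0,0,0],
)

```text
t: 11.8
tool_pos: [0.4593, -0.0216, 0.1928]
orientation: [0.128, 3.139, 0.0]
force: [2.5, 0.0, -1.8]
opening: 0.0257
gripper_force: 50.0
```

Emit:
drive_tool(
  moves=[5,3,0,0,0,0,0,5,3,0,0,0,0,0,5,3,0,0,0,0,0,5,3,0,0,0,0,0,5,2.5,0,0,0,0,0,5,2,0,0,0,0,0,5,1,0,0,0,0,0],
)

```text
t: 12.5
tool_pos: [0.4419, -0.0203, 0.1928]
orientation: [0.128, 3.139, 0.0]
force: [2.7, -0.5, -1.4]
opening: 0.0257
gripper_force: 50.0
```

```bash
sed -i 's/z>.019/z>.0215/; s/V\[...,1\]>-40/V[...,1]>-48/; s/abs(V\[...,0\]-40)<90/(V[...,0]>-28)\&(V[...,0]<70)/; s/V\[...,1\]<110/V[...,1]<48/' v.py; python3 v.py
python3 - <<'E'
import pickle,cv2,numpy as np
a=pickle.load(open("pics/scenen.pkl","rb"))["color"][270:400,320:480,::-1]
b=pickle.load(open("pics/topn.pkl","rb"))["color"][60:190,270:430,::-1]
cv2.imwrite("pics/s3.png",np.hstack([cv2.resize(x,None,fx=2.5,fy=2.5,interpolation=2) for x in(a,b)]))
E
```

```text
t 12.5 prong [10.5 -2. ] z 0.1928 F vee [ 2.69 -0.24] Fz -1.43 tz [-0.   -0.43  0.06]
scene 397 ring [26.4  4.3] 32.6 lsq [array([26.8,  4.2]), np.float64(31.7)]
top 424 ring [27.2  2.5] 31.9 lsq [array([27.1,  2.4]), np.float64(31.2)]
```

View pics/s3.png

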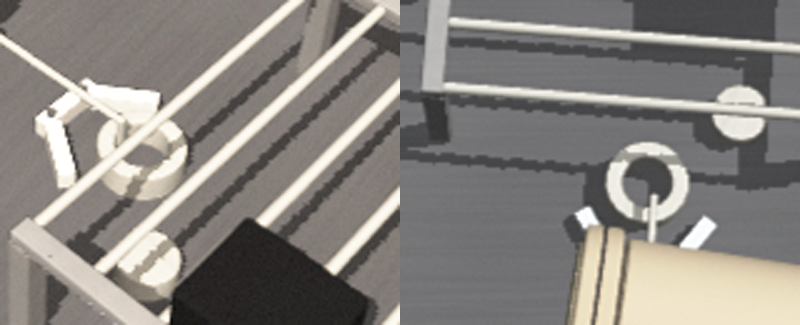

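The picture shows the ring at the mouth of the vee (top crop 650,180) with the prong at its near rim. I'll go on slowly.

Emit:
drive_tool(
  moves=[5,2,0.3,0,0,0,0,5,2.5,0.3,0,0,0,0,5,2.5,0.3,0,0,0,0,5,2.5,0.3,0,0,0,0,5,2.5,0.3,0,0,0,0,5,2.5,0,0,0,0,0,5,2,0,0,0,0,0,5,1.5,0,0,0,0,0],
)

```text
t: 13.4
tool_pos: [0.4241, -0.0173, 0.1928]
orientation: [0.128, 3.139, 0.0]
force: [3.4, -0.1, -1.0]
opening: 0.0259
gripper_force: 50.0
```

Emit:
drive_tool(
  moves=[5,1,0,0,0,0,0,5,1,0,0,0,0,0,5,1,0,0,0,0,0,5,0.5,0,0,0,0,0,5,0.5,0,0,0,0,0],
)

```text
t: 13.9
tool_pos: [0.4203, -0.017, 0.1928]
orientation: [0.128, 3.139, -0.0]
force: [2.6, 0.3, -1.0]
opening: 0.0257
gripper_force: 50.0
```

```bash
python3 v.py
```

```text
t 13.9 prong [-11.4  -0.5] z 0.1928 F vee [2.58 0.52] Fz -1.02 tz [ 0.04 -0.48  0.02]
scene 367 ring [4.7 2.7] 32.9 lsq [array([5.4, 3.4]), np.float64(31.6)]
top 441 ring [-0.2  1.2] 36.9 lsq [array([3.3, 1.7]), np.float64(32.7)]
```

Emit:
drive_tool(
  moves=[5,0.5,0,0,0,0,0,5,0.5,0,0,0,0,0,5,0.5,0,0,0,0,0,5,0.4,0,0,0,0,0,5,0.4,0,0,0,0,0,5,0.3,0,0,0,0,0],
)

```text
t: 14.6
tool_pos: [0.4177, -0.0168, 0.1927]
orientation: [-0.128, -3.139, -0.0]
force: [2.3, -0.5, -1.3]
opening: 0.0258
gripper_force: 50.0
```

Emit:
drive_tool(
  moves=[5,0.3,0,0,0,0,0,5,0.3,0,0,0,0,0,5,0.3,0,0,0,0,0,5,0.3,0,0,0,0,0],
)

```text
t: 15.0
tool_pos: [0.4165, -0.0167, 0.1927]
orientation: [-0.128, -3.139, 0.0]
force: [3.2, -0.2, -1.4]
opening: 0.0258
gripper_force: 50.0
```

Emit:
drive_tool(
  moves=[5,0.3,0,0,0,0,0,5,0.3,0,0,0,0,0,5,0.2,0,0,0,0,0],
)

```text
t: 15.3
tool_pos: [0.4157, -0.0167, 0.1927]
orientation: [0.128, 3.139, -0.0]
force: [2.3, 0.3, -1.2]
opening: 0.0255
gripper_force: 50.0
```

Emit:
drive_tool(
  moves=[5,0.3,0,0,0,0,0,5,0.3,0,0,0,0,0,5,0.2,0,0,0,0,0],
)

```text
t: 15.6
tool_pos: [0.4149, -0.0166, 0.1927]
orientation: [0.128, 3.139, 0.0]
force: [2.4, 0.1, -2.5]
opening: 0.0257
gripper_force: 50.0
```

```bash
python3 v.py
```

```text
t 15.6 prong [-16.8  -0.5] z 0.1927 F vee [2.35 0.3 ] Fz -2.48 tz [ 0.04 -0.47  0.03]
scene 357 ring [-0.3  3.9] 33.2 lsq [array([0.2, 3.3]), np.float64(31.4)]
top 432 ring [0.3 1.7] 31.8 lsq [array([0.6, 1.7]), np.float64(31.2)]
```

Emit:
drive_tool(
  moves=[5,0.3,0,0,0,0,0,5,0.2,0,0,0,0,0,5,0.2,0,0,0,0,0],
)

```text
t: 16.0
tool_pos: [0.4142, -0.0165, 0.1928]
orientation: [0.128, 3.139, -0.0]
force: [3.5, 0.4, -0.7]
opening: 0.026
gripper_force: 50.0
```

Emit:
drive_tool(
  moves=[5,0.2,0,0,0,0,0,5,0.2,0,0,0,0,0,5,0.2,0,0,0,0,0],
)

```text
t: 16.3
tool_pos: [0.4136, -0.0165, 0.1928]
orientation: [0.128, 3.139, -0.0]
force: [3.2, -0.3, -1.2]
opening: 0.0254
gripper_force: 50.0
```

Emit:
drive_tool(
  moves=[5,0.2,0,0,0,0,0,5,0.2,0,0,0,0,0,5,0.2,0,0,0,0,0],
)

```text
t: 16.6
tool_pos: [0.4132, -0.0165, 0.1929]
orientation: [0.128, 3.138, -0.0]
force: [6.1, 0.4, -1.5]
opening: 0.0257
gripper_force: 50.0
```

Emit:
drive_tool(
  moves=[5,0.2,0,0,0,0,0,5,0,0,0,0,0,0],
)

```text
t: 16.8
tool_pos: [0.4131, -0.0165, 0.1929]
orientation: [0.128, 3.138, -0.0]
force: [6.0, 0.0, -2.5]
opening: 0.0257
gripper_force: 50.0
```

```bash
python3 v.py
```

```text
t 16.8 prong [-18.6  -0.5] z 0.1929 F vee [5.96 0.54] Fz -2.47 tz [-0.04 -0.78  0.  ]
scene 337 ring [-2.   2.2] 32.5 lsq [array([-0.4,  2.5]), np.float64(31.1)]
top 415 ring [-1.1  0.8] 31.7 lsq [array([-0.9,  1.1]), np.float64(31.1)]
```

Emit:
drive_tool(
  moves=[5,0.2,0,0,0,0,0,5,0.2,0,0,0,0,0,5,0,0,0,0,0,0],
)

```text
t: 17.2
tool_pos: [0.4129, -0.0164, 0.193]
orientation: [0.128, 3.137, -0.0]
force: [7.2, 0.2, -3.2]
opening: 0.026
gripper_force: 50.0
```

Emit:
drive_tool(
  moves=[5,0.3,0,0,0,0,0,5,0.3,0,0,0,0,0,5,0,0,0,0,0,0],
)

```text
t: 17.5
tool_pos: [0.4126, -0.0164, 0.1932]
orientation: [0.128, 3.136, -0.0]
force: [9.3, -1.2, -5.4]
opening: 0.0255
gripper_force: 50.0
```

Emit:
drive_tool(
  moves=[5,0,0,0.3,0,0,0,5,0.1,0,0.3,0,0,0,5,0,0,0,0,0,0],
)

```text
t: 17.8
tool_pos: [0.4126, -0.0165, 0.1927]
orientation: [0.128, 3.136, -0.0]
force: [8.9, -0.2, -3.7]
opening: 0.0258
gripper_force: 50.0
```

Emit:
drive_tool(
  moves=[5,0.2,0,0.2,0,0,0,5,0.2,0,0.2,0,0,0,5,0.1,0,0.1,0,0,0,5,0,0,0,0,0,0],
)

```text
t: 18.2
tool_pos: [0.4124, -0.0164, 0.1925]
orientation: [0.128, 3.135, -0.0]
force: [9.0, -0.1, -3.1]
opening: 0.0256
gripper_force: 50.0
```

```bash
python3 v.py
```

```text
t 18.2 prong [-19.3  -0.6] z 0.1925 F vee [9.   0.65] Fz -3.13 tz [-0.07 -1.32  0.01]
scene 331 ring [-1.4  1.6] 32.4 lsq [array([-0.3,  2. ]), np.float64(31.2)]
top 420 ring [-2.1 -6.9] 38.9 lsq [array([-2.1, -3. ]), np.float64(33.4)]
```

Emit:
drive_tool(
  moves=[5,0.3,0,0.1,0,0,0,5,0.3,0,0.1,0,0,0,5,0.1,0,0,0,0,0,5,0,0,0,0,0,0],
)

```text
t: 18.7
tool_pos: [0.412, -0.0164, 0.1925]
orientation: [0.128, 3.134, -0.001]
force: [10.7, -1.1, -3.6]
opening: 0.0256
gripper_force: 50.0
```

Emit:
drive_tool(
  moves=[5,0.3,0,0.1,0,0,0,5,0.1,0,0.1,0,0,0,5,0,0,0,0,0,0],
)

```text
t: 19.0
tool_pos: [0.4118, -0.0164, 0.1925]
orientation: [0.128, 3.133, -0.001]
force: [12.3, -1.1, -4.5]
opening: 0.0256
gripper_force: 50.0
```

Emit:
drive_tool(
  moves=[5,0,0,0,0,0,0,5,0,0,0,0,0,0],
)

```text
t: 19.2
tool_pos: [0.4118, -0.0164, 0.1925]
orientation: [0.128, 3.133, -0.001]
force: [12.7, -2.2, -4.7]
opening: 0.0257
gripper_force: 50.0
```

Emit:
drive_tool(
  moves=[5,0,0,0,0,0,0,5,0,0,0,0,0,0,5,0,0,0,0,0,0,5,0,0,0,0,0,0,5,0,0,0,0,0,0],
)

```text
t: 19.7
tool_pos: [0.4118, -0.0164, 0.1925]
orientation: [0.128, 3.133, -0.001]
force: [12.2, -0.5, -3.6]
opening: 0.0256
gripper_force: 50.0
```

Emit:
drive_tool(
  moves=[5,0,0,0,0,0,0,5,0,0,0,0,0,0,5,0,0,0,0,0,0,5,0,0,0,0,0,0,5,0,0,0,0,0,0],
)

```text
t: 20.2
tool_pos: [0.4118, -0.0164, 0.1925]
orientation: [0.128, 3.133, -0.001]
force: [12.8, -1.1, -3.9]
opening: 0.0255
gripper_force: 50.0
```

```bash
python3 v.py
```

```text
t 20.2 prong [-19.9  -0.6] z 0.1925 F vee [12.9  -0.07] Fz -3.87 tz [-0.13 -1.7  -0.01]
scene 342 ring [-1.7  2.5] 32.4 lsq [array([-0.3,  2.3]), np.float64(31.1)]
top 434 ring [-2.8 -5.5] 37.5 lsq [array([-1.1, -1.6]), np.float64(32.5)]
```

Emit:
drive_tool(
  moves=[5,-0.7,0,0,0,0,0,5,-0.8,0,0,0,0,0,5,-1,0,0,0,0,0,5,-1,0,0,0,0,0,5,-2,0,0,0,0,0,5,-3,0,0,0,0,0,5,-4,0,0,0,0,0,5,-3,0,0,0,0,0],
)

```text
t: 21.1
tool_pos: [0.4257, -0.0175, 0.191]
orientation: [-0.128, -3.138, -0.0]
force: [1.3, -0.0, -1.2]
opening: 0.0261
gripper_force: 50.0
```

Emit:
drive_tool(
  moves=[5,-2,0,0,0,0,0,5,0,0,0,0,0,0],
)

```text
t: 21.3
tool_pos: [0.4278, -0.0177, 0.1912]
orientation: [-0.128, -3.139, 0.0]
force: [0.2, -0.2, -1.6]
opening: 0.0255
gripper_force: 50.0
```

```bash
python3 v.py
```

```text
t 21.3 prong [-3.9 -0.5] z 0.1912 F vee [ 0.26 -0.19] Fz -1.61 tz [-0.02  0.04  0.03]
scene 338 ring [-1.8  1.5] 33.1 lsq [array([-0.7,  2.7]), np.float64(31.4)]
top 421 ring [-1.   0.7] 31.9 lsq [array([-0.9,  0.9]), np.float64(31.1)]
```

The prong is slack and the ring hasn't moved. I'll lift straight out and go back.

Emit:
drive_tool(
  moves=[5,0,0,-4,0,0,0,5,0,0,-6,0,0,0,5,0,0,-8,0,0,0,5,0,0,-8,0,0,0,5,0,0,-8,0,0,0,5,0,0,-6,0,0,0,5,0,0,0,0,0,0],
)

```text
t: 22.1
tool_pos: [0.4281, -0.0177, 0.2326]
orientation: [0.128, 3.137, -0.0]
force: [0.3, 0.3, -1.5]
opening: 0.0261
gripper_force: 50.0
```

```bash
python3 v.py; python3 d.py .4293 -.2485 .0327 -7.3
```

```text
t 22.1 prong [-3.5 -0.5] z 0.2326 F vee [0.3  0.35] Fz -1.53 tz [-0.01  0.04 -0.04]
scene 343 ring [0.5 2.8] 33.5 lsq [array([-0.4,  2.2]), np.float64(31.5)]
top 385 ring [-1.2  0.8] 31.9 lsq [array([-0.7,  0.9]), np.float64(31.1)]
t 22.2 tcp [ 0.4276 -0.0176  0.2314] F [ 0.12  0.13 -1.75] open 0.0254 gf 50.0
shift mm (tool now) [ -20.5 -230.    31.7]  (tool at target) [ -31.  -228.8   31.7] turn deg [-0.    0.03  2.63]
```

Emit:
drive_tool(
  moves=[5,-2,-15,0,0,0,1.3,5,-4,-35,0,0,0,1.3,5,-5,-40,0,0,0,0,5,-5,-40,0,0,0,0,5,-5,-40,0,0,0,0,5,-5,-35,0,0,0,0,5,-4,-19,0,0,0,0,5,0,-5,0,0,0,0],
)

```text
t: 23.0
tool_pos: [0.4296, -0.2504, 0.2308]
orientation: [-0.203, -3.135, 0.0]
force: [-0.7, 1.6, -2.3]
opening: 0.0254
gripper_force: 50.0
```

Emit:
drive_tool(
  moves=[5,0,0,0,0,0,0,5,0,0,0,0,0,0],
)

```text
t: 23.2
tool_pos: [0.4296, -0.2476, 0.2307]
orientation: [-0.199, -3.134, -0.002]
force: [-0.9, 0.3, -1.0]
opening: 0.0256
gripper_force: 50.0
```

```bash
python3 d.py .4293 -.2485 .0227 -7.3; sed -i 's/>.045)/>.06)/;s/<.085)/<.095)/' hook.py; python3 hook.py
```

```text
t 23.2 tcp [ 0.4296 -0.2476  0.2307] F [-0.9   0.32 -0.99] open 0.0256 gf 50.0
shift mm (tool now) [ 0.1 -1.  41. ]  (tool at target) [ 0.2 -1.  41. ] turn deg [ 0.06 -0.06  0.05]
[ 0.42971951 -0.24739659  0.23079652] [ 0.25865647  0.45519286 -1.48449544] 0.025777351952928497 244 [ 0.48209242 -0.27268621  0.06068727] [ 0.60571939 -0.25236578  0.08566503]
0.48 34 [ 0.4899 -0.2553  0.0785] 0.0059
0.5 39 [ 0.5091 -0.2575  0.0795] 0.0094
0.52 38 [ 0.5294 -0.2604  0.0787] 0.0082
0.54 38 [ 0.5495 -0.2627  0.0794] 0.0077
0.56 37 [ 0.5698 -0.2654  0.0794] 0.008
0.58 39 [ 0.5902 -0.2679  0.0794] 0.008
0.6 19 [ 0.6031 -0.2692  0.0721] 0.0057
```

Emit:
drive_tool(
  moves=[5,0,-1,8,0,0,0,5,0,0,10,0,0,0,5,0,0,9,0,0,0,5,0,0,6,0,0,0,5,0,0,4,0,0,0,5,0,0,1.5,0,0,0,5,0,0,0.5,0,0,0,5,0,0,0,0,0,0],
)

```text
t: 24.05
tool_pos: [0.4298, -0.2497, 0.1925]
orientation: [0.199, 3.135, -0.0]
force: [0.7, 0.2, -1.5]
opening: 0.0256
gripper_force: 50.0
```

Emit:
drive_tool(
  moves=[5,0,0,0.5,0,0,0,5,0,0,0,0,0,0],
)

```text
t: 24.25
tool_pos: [0.4298, -0.2497, 0.192]
orientation: [0.199, 3.135, -0.0]
force: [-0.6, 0.9, -1.3]
opening: 0.0256
gripper_force: 50.0
```

Emit:
drive_tool(
  moves=[5,0,0.5,0.8,0,0,0,5,0,0.5,0.6,0,0,0,5,0,0,0.4,0,0,0,5,0,0,0,0,0,0],
)

```text
t: 24.65
tool_pos: [0.4298, -0.2485, 0.1898]
orientation: [-0.199, -3.135, -0.0]
force: [-0.1, 0.0, -1.7]
opening: 0.0253
gripper_force: 50.0
```

Emit:
drive_tool(
  moves=[5,0,0,0.4,0,0,0,5,0,0,0.3,0,0,0,5,0,0,0,0,0,0],
)

```text
t: 24.95
tool_pos: [0.4299, -0.2486, 0.1898]
orientation: [-0.199, -3.135, -0.0]
force: [-3.0, 2.7, 5.3]
opening: 0.0258
gripper_force: 50.0
```

Contact. I'll back off slightly and open.

Emit:
drive_tool(
  moves=[5,0,0,-0.5,0,0,0,30,0,0,0,0,0,0,50,0,0,0,0,0,0,70,0,0,0,0,0,0,93,0,0,0,0,0,0,93,0,0,0,0,0,0,93,0,0,0,0,0,0,93,0,0,0,0,0,0],
)

```text
t: 25.75
tool_pos: [0.4298, -0.2486, 0.1897]
orientation: [-0.199, -3.135, 0.0]
force: [0.6, -0.1, 0.3]
opening: 0.0735
gripper_force: 0.0
```

Emit:
drive_tool(
  moves=[93,0,0,0,0,0,0,93,0,0,0,0,0,0,93,0,0,-10,0,0,0,93,0,0,-20,0,0,0,93,0,0,-30,0,0,0,93,0,0,-40,0,0,0,93,0,0,-40,0,0,0,93,0,0,-30,0,0,0],
)

```text
t: 26.55
tool_pos: [0.43, -0.2486, 0.3635]
orientation: [0.199, 3.133, -0.003]
force: [0.2, -0.8, -1.1]
opening: 0.0931
gripper_force: 0.0
```

Emit:
drive_tool(
  moves=[93,20,-30,0,0,0,0,93,20,-40,0,0,0,0,93,20,-40,0,0,0,0,93,10,-30,0,0,0,0,93,0,0,0,0,0,0,93,0,0,0,0,0,0],
)

```text
t: 27.15
tool_pos: [0.3423, -0.3788, 0.3603]
orientation: [0.202, 3.135, 0.0]
force: [-0.5, 1.4, 0.9]
opening: 0.093
gripper_force: 0.0
```

```bash
sed -i 's/>-48)/>-45)/' v.py; python3 v.py
python3 - <<'E'
import pickle
from h import *
c=pickle.load(open("pics/topn.pkl","rb"));cv2.imwrite("pics/end.png",c["color"][:,:,::-1]);W=cloud(c)
P=W[(W[...,2]>.02)&(W[...,2]<.05)&(W[...,0]>.33)&(W[...,0]<.65)&(abs(W[...,1]+.255)<.045)]
print(P.min(0),P.max(0))
for x in np.arange(.36,.64,.04):
    q=P[(P[:,0]>=x)&(P[:,0]<x+.02)]
    if len(q):print(round(x,2),q.mean(0).round(4))
E
```

```text
t 27.15 prong [ -59.  -367.5] z 0.3603 F vee [-0.64  1.3 ] Fz 0.91 tz [ 0.02  0.02 -0.02]
scene 344 ring [-1.3  2.3] 33.0 lsq [array([-0.2,  2.2]), np.float64(31.4)]
top 425 ring [-1.2  0.8] 31.9 lsq [array([-0.7,  1. ]), np.float64(31.2)]
[ 0.37432195 -0.27366842  0.0202145 ] [ 0.60602319 -0.22931111  0.04638541]
0.36 [ 0.3776 -0.2415  0.0361]
0.4 [ 0.4097 -0.2438  0.0382]
0.44 [ 0.449  -0.2488  0.0385]
0.48 [ 0.4902 -0.2562  0.0389]
0.52 [ 0.5305 -0.2614  0.0388]
0.56 [ 0.5705 -0.2667  0.0385]
0.6 [ 0.603  -0.2702  0.0337]
```

View pics/end.png

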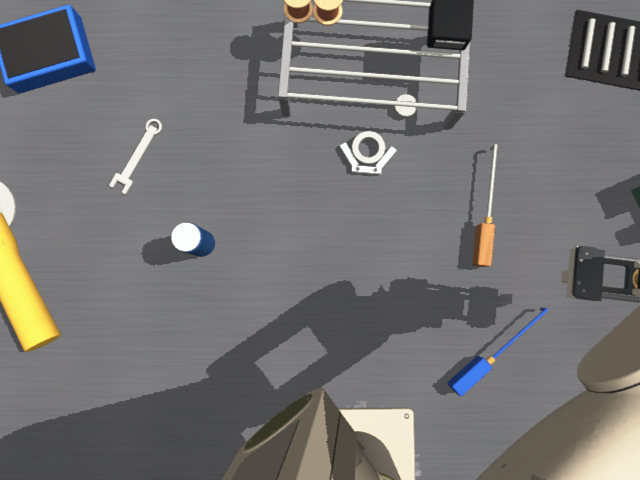

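The picture shows the ring seated in the vee at (368,148) and the hook back where it lay. The disc, can and wrench haven't moved. Handing in.

```bash
python3 -c "
from plant import robot
print(robot.close_job())"
```

```text
the job is handed in; nothing more can be done
None
```

The ring was drawn into the vee stop with the wooden hook and held at about 12–13 N for just over a second. It was then unhooked without moving, the hook was laid back where it first lay, and the job was handed in at about 27 s.

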